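Hold the pan clip open over the saucepan rim

TASK

I am about to boil caramel: lift the lid off the saucepan on the worktop by its bow handle and lower it, without dropping it, flat onto the round cork mat. Then squeeze the spring clip open, take it off the wall of the steel tray and bring it over the pan's rim, the jaw with the probe tube inside the pan, the plain jaw outside, both reaching well down past the rim and neither touching the pan. Finish while still holding it there, squeezed wide open, ready for me to set it, and leave the pan, the tray and everything else where they stand.

Things in the scene. Friction and masses are not known exactly. Their poses are not given: they have to be found in the camera images.
- pan: steel saucepan, 190 mm across, 110 mm high, long handle; origin under it on the worktop surface, 95 mm from the pan's axis towards the handle; its +y points from the origin to the pan's axis, the handle sticks out along its -y (to 287 mm from the axis, 73 to 106 mm high). Loose, 0.8 to 1.05 kg, empty
- pan_rim (a point): centre of the pan's mouth, on its axis at the height of the rim's top (110 mm above the worktop). The upright wall is 2 mm thick at 88 to 90 mm radius; its top 3 mm flares out into a lip, 88 to 95.5 mm radius
- lid: steel pan lid, 182 mm across, 49 mm high overall, 0.24 to 0.37 kg, lying loose on the rim (its rim plate stands on the lip, a 4.5 mm deep step sits inside the pan); origin at the centre of its underside, z up
- lid_bow (a point): middle of the lid's bow handle: a straight bar 8 mm thick and 70 mm long that runs along the lid's y (this entry has the lid's axes), 43 mm above the lid's underside, with 30 mm of free space below it
- mat: round cork mat for the lid, 170 mm across, 8 mm thick, fixed; origin at the centre of its underside
- tray: loose steel tray, open box 110 mm (its x) by 150 mm (its y), 50 mm high, walls 3 mm with a rolled rim 6 mm thick, rounded corners, with a dial thermometer lying in its far half; origin under its centre; the wall at x = -53.5 mm (the near one) carries the clip. About 0.6 kg
- clip: pan clip, two steel levers on a spring hinge, 16 mm wide, 60 g; this body is the lever with the probe tube. Origin on the hinge axis (its y); z up to the tails, x from the plain jaw to the tube jaw. At the start it pinches the tray's near wall, tube on the inside, hinge 26 mm above the wall's top, jaw ends 46 mm below the hinge. A lever leans by half the joint value as the clip opens evenly
- clip_grips (a point): point midway between the two black rubber grips of the tails, 31 mm above the hinge. At rest the grips splay upwards, 17 to 42 mm above the hinge, 33 (low) to 49 mm (top) over all along the clip's x. Squeeze them along x: the jaws open, with about 3 N at first, 7 to 10 N at the stop, where the grips are upright, 22 mm over all; meanwhile the hinge sinks about 6 mm between the fingers
- tube_tip (a point): lower end of the jaw with the 8 mm probe tube, which stands on that jaw's outer side, out to 16.5 mm from the clip's middle plane. Squeezed to the stop, the two jaw ends are 30 mm apart, 44 mm below the hinge; 26 mm below the hinge the clip gapes about 26 mm
- plain_tip (a point): lower end of the plain jaw, centre of its rubber pad
- clip_jaw (a joint): opening angle of the clip, rad: 0 = pinching the 3 mm tray wall, grows as the tails are squeezed, 0.6 = wide open (stop); counts as wide open above 0.4
- mug: spotted mug, 91 mm high, bystander, origin under it
- honey_jar: honey jar, 71 mm across, 86 mm high, bystander, origin under it
- onion: red onion, 82 mm, bystander, origin under it
- garlic: garlic bulb, 56 mm, bystander near the front edge, origin under it

How it is judged:
On the way, in this order (a step that is already met when the one before it is completed fails the run):
1. the lid lies flat on the cork mat and is let go (horizontal distance between lid and mat below 0.045 m and height (world z) of lid below 0.014 m and angle between lid's own z axis and vertical below 0.08 rad and contact force between the fingers and lid below 0.05 N), for 0.3 s.
2. the clip is off the tray, held up and squeezed open by the fingers (contact force between the fingers and clip above 2 N and value of joint clip_jaw above 0.4 rad and height (world z) of clip above 0.12 m), for 0.2 s.
At the end, for the whole second after the job is handed in: The lid lies flat and free on the mat, centres within 45 mm. Fingers hold the clip (over 2 N), joint over 0.4 rad, tube jaw end under 86 mm from the pan axis, plain jaw end 95.5 to 125 mm, both 8 mm or more below the rim top, hinge above it, under 0.5 N on the pan; clip at rest, pan level (all of step 1 and contact force between the fingers and clip above 2 N and value of joint clip_jaw above 0.4 rad and horizontal distance between tube_tip and pan_rim below 0.086 m and horizontal distance between plain_tip and pan_rim between 0.0955 and 0.125 m and z of each of tube_tip, plain_tip in the frame of pan_rim below -0.008 m and z of clip in the frame of pan_rim above 0.005 m and contact force between clip and pan below 0.5 N and linear speed of clip below 0.03 m/s and angle between pan's own z axis and vertical below 0.05 rad); the arm keeps its last pose, push and grip.
It fails at once if the lid is let go in the air (more than 20 mm above the mat) (height (world z) of lid above 0.028 m and horizontal distance between lid and pan_rim above 0.05 m and contact force between the fingers and lid below 0.05 N).
It fails at once if the pan is shifted by more than 40 mm or tipped (distance of pan_rim from where it was at the start of the episode above 0.04 m or angle between pan's own z axis and vertical above 0.2 rad).
It fails at once if the tray is shifted by more than 40 mm (distance of tray from where it was at the start of the episode above 0.04 m).
It fails at once if a bystander is shifted by more than 30 mm (distance of any of mug, honey_jar, onion, garlic from where it was at the start of the episode above 0.03 m).
It also fails if it takes over 54 s, if anything falls off the work surface, if the arm or the gripper's body presses on something with over 40 N, if the wrist force passes 120 N, or if a joint passes its speed limit or range.

ROBOT

A 6-joint arm with a two-finger parallel gripper is mounted at the origin on a cart in front of the work surface, level with it; the furniture and walls round the work are solid. World frame = base frame: x ahead of the robot, y to its left, z up, the work surface at z = 0. Lengths are in m, angles in rad, forces in N, time in s.
With the tool pointing down it reaches from about 0.35 to 0.975 m from the base axis. Payload 4.9 kg.
Tool frame: the origin (TCP) lies at the very end of the fingers, on their centre line; the grasp point (between the pads) lies 19 mm behind it (manip.hold_point_z is the distance from the TCP to the grasp point, in m); z points along the fingers, y is the direction in which the jaws open and shut (so a half turn about z gives the same grasp; the last joint's range is limited). The gripper opens to 85 mm and grips with 20 to 120 N. Pads are 22 mm wide; open, the fingers measure 114 mm over their backs; the gripper's body (76 mm by 85 mm) begins 54 mm behind the grasp point. The pads swing forward as they close: fully open they stand 13 mm farther back than shut.
Start: joints at [-1.277, 0.053, 1.613, -0, 1.476, -0.119], TCP at [0.251, -0.572, 0.231] pointing down, gripper open.
Joint ranges: [-3.01, 3.01], [-1.01, 2.22], [0.06, 2.58], [-1.02, 4.17], [0.09, 2.62], [-3.14, 3.14]. Speed limits (rad/s): [2.57, 2.57, 3.14, 3.14, 3.14, 3.14].

INTERFACE

Orientations are given as a unit quaternion [w, x, y, z].
In Python, from plant import monitor, grab_frame, camera_params, ticket, manip gives the robot as it stands.
- The arm moves only by the tool play_rows, never from a script. Its argument "commands" is a list of rows, each an object of numbers: "dx", "dy", "dz": the shift along the tool's x, y, z in cm; "rx", "ry", "rz": the turn, a rotation vector about the tool's x, y, z in rad; "claw": the closure, from 0 (fully open) to 1 (shut). In form: [{"dx": .., "dy": .., "dz": .., "rx": .., "ry": .., "rz": .., "claw": ..}, ...]. A call has 1 to 5 rows; each row is the pose to reach, as a shift and turn from the pose measured when the call began, along the tool's axes at that moment; what a row does not reach only later rows make up. A row lasts 1/10 s, in which the tool goes at most 50 mm and 8.59 degrees, less where a joint would pass 70% of its speed; a pose out of reach is approached as far as the arm can. A call with a gripper value outside its range is refused whole. The fingers move at their own pace and stop on an object; the grip force is fixed at half the most. Time passes only in rows, so rows that repeat a pose let the fingers close. It gives the time, the measured TCP pose, the force and the opening at its end, in the units of the state.
- monitor.state(): the state, without advancing time (a new reading comes with each control period).
- grab_frame(name): name is "side" or "top" or "wrist"; returns the picture (384x512x3 uint8, blue, green, red); there is no depth.
- camera_params(name): a dict with "fx", "fy", "cx", "cy" (pixels), "rvec" (rotation vector, rad) and "tvec" (3), from world to camera coordinates, as OpenCV has them; the wrist camera has in their place "tool_from_camera" (4x4, takes a point from camera to tool coordinates, whose origin is the TCP and whose axes are the flange's). Camera axes: x right, y down, z forward; pixel columns grow to the right and rows downward; lengths in m; the calibration is good to about 2 mm. A picture is of the moment at which its call begins: read the wrist's pose just before it. camera_params takes no time and is no camera call.
- ticket.job_done(): hands the job in, once; it reports no verdict.
The state is a dict: "time": time; "joint_pos": joint angles; "joint_vel": joint speeds; "joint_efforts": joint torques, N m; "tool_pos": TCP position; "tool_rot": TCP orientation; "contact_force": force on the tool from outside, world axes, zero at the start; "ft_torque": the same for the moment, N m; "gripper_width": opening from 0.0 (shut) to 1.0 (fully open).
Only numpy, scipy, OpenCV 4.12 (cv2) and the standard library are available. Lean on these libraries where they do the work, as an engineer would, in place of code of your own. Each camera call takes 0.05 s, during which the arm holds its last target.

## Working session

There is one attempt and no reset: what is moved stays moved. The work goes in short steps, Python scripts to look and compute and a tool call to move; the robot and the scene stay as the last step left them, time stands still between calls to the robot, and variables do not carry over. Pictures are saved under pics/ and viewed, and the job is handed in when it is done.

Besides the shell and the picture viewer there is one more tool, called after "Emit:" by a JSON object that holds its "op" and its "data", one argument or row to a line. play_rows: Moves the arm, as the interface text tells. Its arguments: {"type":"object","properties":{"commands":{"type":"array"}},"required":["commands"]}

```bash
ls; mkdir -p pics; python3 - <<'E'
from plant import monitor, grab_frame, camera_params, ticket, manip
import cv2
print(monitor.state()); print(manip.hold_point_z)
for n in ["side","top","wrist"]:
    print(n,camera_params(n))
    im=grab_frame(n); cv2.imwrite(f"pics/{n}0.png",im)
E
```

```text
pics
{'time': 0.0, 'joint_pos': array([-1.27694658e+00,  5.33475316e-02,  1.61434552e+00,  6.09217601e-06,
        1.47600179e+00, -1.19001421e-01]), 'joint_vel': array([ 0.00132728, -0.00043028, -0.00140372,  0.00019596,  0.00046772,
        0.00020208]), 'joint_efforts': array([-1.05386684e-03, -3.93682015e+01, -3.70175743e+01, -2.13265030e-04,
        7.13513742e-03, -1.20987960e-05]), 'tool_pos': array([ 0.25057696, -0.57186518,  0.23003803]), 'tool_rot': array([-1.04734493e-03,  9.78769306e-01,  2.04962289e-01, -8.87535106e-05]), 'contact_force': array([ 0.35913191,  0.63285018, -1.18312087]), 'ft_torque': array([-0.00327275, -0.02373413,  0.0073508 ]), 'gripper_width': 1.0010470897653974}
0.0187
side {'fx': 382.2532801141596, 'fy': 382.2532801141596, 'cx': 256.1193021762783, 'cy': 195.11082199095432, 'rvec': array([ 2.06652911,  0.02482427, -0.03375459]), 'tvec': array([-0.54724907,  0.10611868,  1.31665325])}
top {'fx': 373.3072929976205, 'fy': 373.3072929976205, 'cx': 258.0656718692032, 'cy': 187.10852310892346, 'rvec': array([ 2.15191202, -2.16354732,  0.15058876]), 'tvec': array([0.03088259, 0.55537761, 1.08369322])}
wrist {'fx': 264.4863255849258, 'fy': 264.4863255849258, 'cx': 255.45275145628378, 'cy': 193.31448600092364, 'tool_from_camera': array([[-3.23773250e-04, -9.46812260e-01, -3.21786327e-01,
         8.20818673e-02],
       [ 9.99999653e-01, -5.96272461e-05, -8.30729300e-04,
         7.94607006e-04],
       [ 7.67357453e-04, -3.21786485e-01,  9.46811950e-01,
        -1.41923627e-01],
       [ 0.00000000e+00,  0.00000000e+00,  0.00000000e+00,
         1.00000000e+00]])}
```

View pics/side0.png

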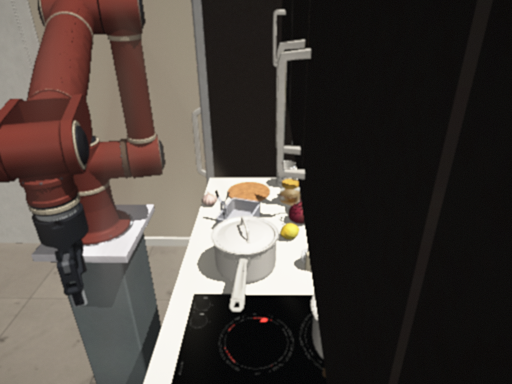

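View pics/top0.png

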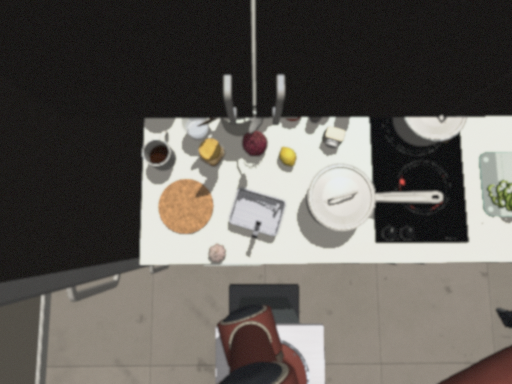

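View pics/wrist0.png

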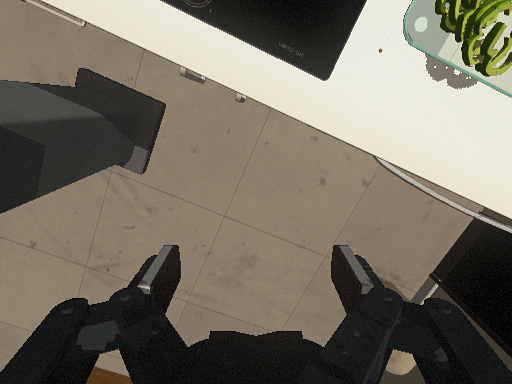

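```bash
cat > h.py <<'E'
import numpy as np, cv2
from plant import monitor, grab_frame, camera_params
from scipy.spatial.transform import Rotation as R
def toolpose(s=None):
    s=s or monitor.state(); q=s['tool_rot']
    T=np.eye(4); T[:3,:3]=R.from_quat([q[1],q[2],q[3],q[0]]).as_matrix(); T[:3,3]=s['tool_pos']; return T
def cam(n,T=None):
    p=camera_params(n); K=np.array([[p['fx'],0,p['cx']],[0,p['fy'],p['cy']],[0,0,1]])
    if n=='wrist':
        W=(toolpose() if T is None else T)@p['tool_from_camera']; W=np.linalg.inv(W)
    else:
        W=np.eye(4); W[:3,:3]=cv2.Rodrigues(np.array(p['rvec']))[0]; W[:3,3]=p['tvec']
    return K,W
def ray(c,u,v):
    K,W=c; d=np.linalg.inv(K)@[u,v,1]; Rm=W[:3,:3]; o=-Rm.T@W[:3,3]; return o,Rm.T@d
def onplane(c,u,v,z):
    o,d=ray(c,u,v); return o+d*(z-o[2])/d[2]
def proj(c,P):
    K,W=c; p=W[:3,:3]@np.asarray(P,float)+W[:3,3]; q=K@p; return q[:2]/q[2]
def inter(rays):
    A=np.zeros((3,3));b=np.zeros(3)
    for o,d in rays:
        d=d/np.linalg.norm(d);M=np.eye(3)-np.outer(d,d);A+=M;b+=M@o
    X=np.linalg.solve(A,b); return X
E
python3 - <<'E'
from h import *
im=cv2.imread('pics/top0.png'); c=cv2.resize(im[100:270,130:460],None,fx=2.4,fy=2.4,interpolation=cv2.INTER_CUBIC); cv2.imwrite('pics/top0c.png',c)
im=cv2.imread('pics/side0.png'); c=cv2.resize(im[170:310,180:320],None,fx=4,fy=4,interpolation=cv2.INTER_CUBIC); cv2.imwrite('pics/side0c.png',c)
c=cam('top')
for n,u,v,z in [('mat',186,207,.008),('pan',341,197,.11),('tray',257,214,.05),('cliptip',256,225,.08),('garlic',217,253,.03),('corner',141,263,0),('corner2',510,263,0),('far',300,117,0)]:
    print(n,onplane(c,u,v,z).round(3))
for n in('top','side'): 
  o,d=ray(cam(n),256,192); print(n,o,d)
E
```

```text
mat [0.499 0.248 0.008]
pan [ 0.517 -0.203  0.11 ]
tray [0.474 0.032 0.05 ]
cliptip [0.441 0.035 0.08 ]
garlic [0.361 0.15  0.03 ]
corner [0.332 0.381 0.   ]
corner2 [ 0.324 -0.735  0.   ]
far [ 0.784 -0.107  0.   ]
top [0.4095006  0.03787089 1.14658801] [ 0.11743715 -0.00331815 -0.99317663]
side [ 0.59219777 -1.089216    0.71219998] [-0.03500098  0.88281046 -0.46849434]
```

View pics/top0c.png

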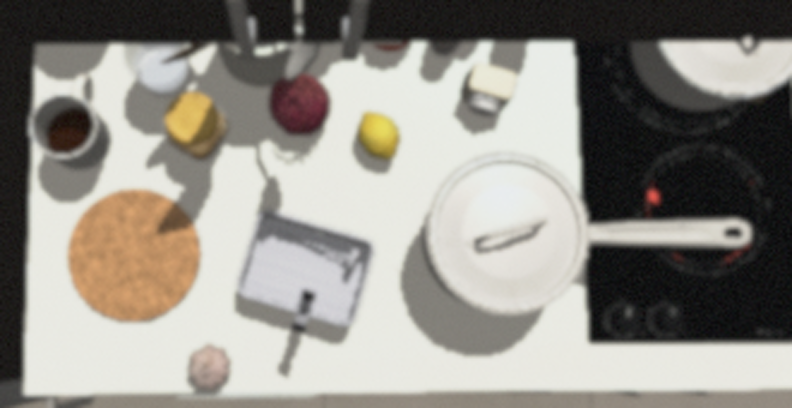

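View pics/side0c.png

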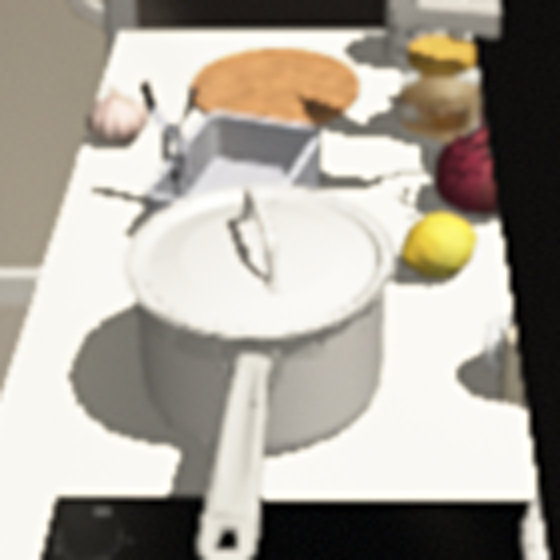

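```bash
cat >> h.py <<'E'
def goal(pos,yang=None,T=None):
    """pos world TCP, yang deg: world heading of tool y (tool straight down)"""
    T=toolpose() if T is None else T
    d=T[:3,:3].T@(np.array(pos)-T[:3,3])*100
    if yang is None:
        y=T[:3,1]; yang=np.degrees(np.arctan2(y[1],y[0]))
    a=np.radians(yang); y=np.array([np.cos(a),np.sin(a),0]); z=np.array([0,0,-1.]); x=np.cross(y,z)
    Rg=np.stack([x,y,z],1)
    r=R.from_matrix(T[:3,:3].T@Rg).as_rotvec()
    print('d cm',d.round(2),'rot',r.round(3))
E
python3 - <<'E'
from h import *
goal([.50,-.20,.32],16.6)
E
```

```text
d cm [ 37.77 -24.09  -8.92] rot [-1.000e-03 -1.000e-03 -1.448e+00]
```

Emit:
{"op": "play_rows", "data": {
  "commands": [
    {"dx":37.8,"dy":-24.1,"dz":-8.9,"rz":-1.448,"claw":0},
    {"dx":37.8,"dy":-24.1,"dz":-8.9,"rz":-1.448,"claw":0},
    {"dx":37.8,"dy":-24.1,"dz":-8.9,"rz":-1.448,"claw":0},
    {"dx":37.8,"dy":-24.1,"dz":-8.9,"rz":-1.448,"claw":0},
    {"dx":37.8,"dy":-24.1,"dz":-8.9,"rz":-1.448,"claw":0}
  ]
}}

```text
invalid input
```

```bash
python3 - <<'E'
from h import *
goal([.50,-.20,.32],16.6); print(monitor.state()['joint_pos'].round(2))
E
```

```text
d cm [ 37.77 -24.09  -8.92] rot [-1.000e-03 -1.000e-03 -1.448e+00]
[-1.28  0.05  1.61 -0.    1.48 -0.12]
```

Emit:
{"op": "play_rows", "data": {
  "commands": [
    {"dx":37.8,"dy":-24.1,"dz":-8.9,"rx":0,"ry":0,"rz":-1.448,"claw":0},
    {"dx":37.8,"dy":-24.1,"dz":-8.9,"rx":0,"ry":0,"rz":-1.448,"claw":0},
    {"dx":37.8,"dy":-24.1,"dz":-8.9,"rx":0,"ry":0,"rz":-1.448,"claw":0},
    {"dx":37.8,"dy":-24.1,"dz":-8.9,"rx":0,"ry":0,"rz":-1.448,"claw":0},
    {"dx":37.8,"dy":-24.1,"dz":-8.9,"rx":0,"ry":0,"rz":-1.448,"claw":0}
  ]
}}

```text
time: 0.65
tool_pos: [0.3877, -0.3668, 0.2797]
tool_rot: [-0.001, 0.834, 0.552, 0.0]
contact_force: [1.3, -0.1, -0.5]
gripper_width: 0.999
```

```bash
python3 - <<'E'
from h import *
goal([.50,-.20,.32],16.6); print(monitor.state()['joint_pos'].round(2))
E
```

```text
d cm [19.75  3.8  -4.01] rot [-0.    -0.001 -0.692]
[-0.9  -0.19  1.76  0.    1.57 -0.5 ]
```

Emit:
{"op": "play_rows", "data": {
  "commands": [
    {"dx":19.8,"dy":3.8,"dz":-4,"rx":0,"ry":0,"rz":-0.692,"claw":0},
    {"dx":19.8,"dy":3.8,"dz":-4,"rx":0,"ry":0,"rz":-0.692,"claw":0},
    {"dx":19.8,"dy":3.8,"dz":-4,"rx":0,"ry":0,"rz":-0.692,"claw":0},
    {"dx":19.8,"dy":3.8,"dz":-4,"rx":0,"ry":0,"rz":-0.692,"claw":0},
    {"dx":19.8,"dy":3.8,"dz":-4,"rx":0,"ry":0,"rz":-0.692,"claw":0}
  ]
}}

```text
time: 1.15
tool_pos: [0.5025, -0.1956, 0.3213]
tool_rot: [0.001, 0.593, 0.805, 0.001]
contact_force: [-1.0, 0.2, 0.0]
gripper_width: 1.0
```

```bash
python3 - <<'E'
from h import *
T=toolpose(); np.save('Tw1.npy',T); cv2.imwrite('pics/wrist1.png',grab_frame('wrist')); print(T.round(3)); print(monitor.state()['joint_pos'].round(2))
E
```

```text
[[-0.296  0.955  0.003  0.502]
 [ 0.955  0.296  0.001 -0.196]
 [ 0.001  0.003 -1.     0.321]
 [ 0.     0.     0.     1.   ]]
[-0.51 -0.19  1.7   0.    1.63 -0.81]
```

View pics/wrist1.png

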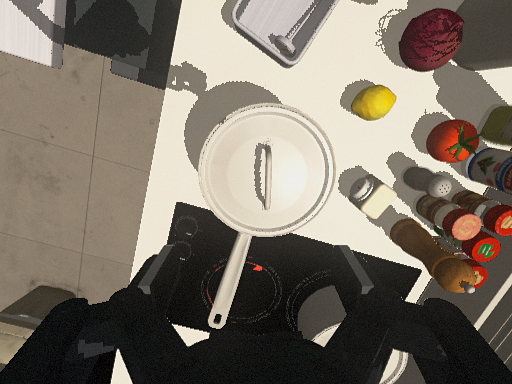

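```bash
python3 - <<'E'
from h import *
im=cv2.imread('pics/wrist1.png'); cv2.imwrite('pics/w1c.png',cv2.resize(im[90:250,190:350],None,fx=3.7,fy=3.7,interpolation=cv2.INTER_CUBIC))
im=cv2.imread('pics/top0.png'); cv2.imwrite('pics/t0c.png',cv2.resize(im[150:270,210:390],None,fx=4.4,fy=4.4,interpolation=cv2.INTER_CUBIC))
E
```

```text
(no output)
```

View pics/w1c.png

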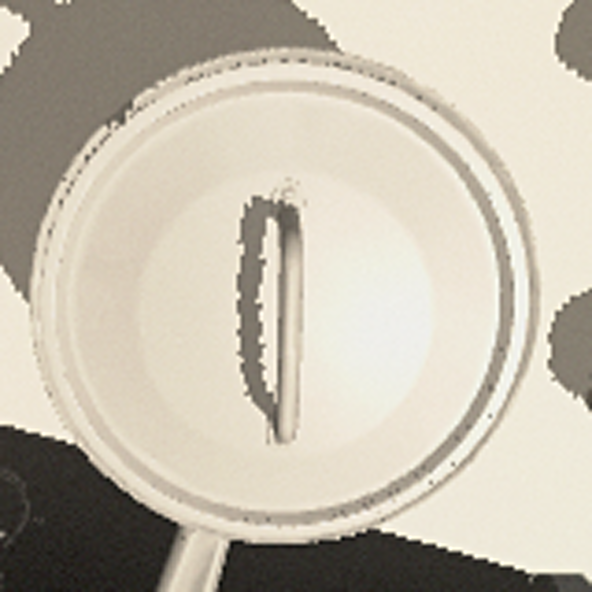

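View pics/t0c.png

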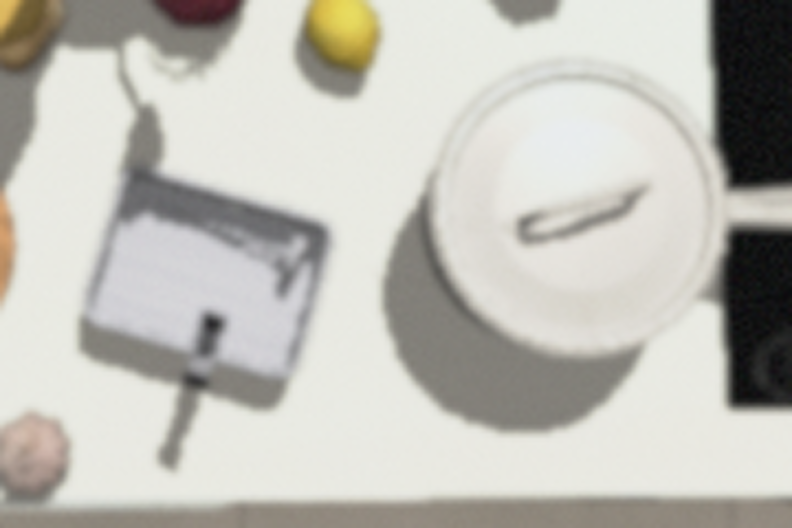

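```bash
python3 - <<'E'
from h import *
T=np.load('Tw1.npy'); c=cam('wrist',T)
f=lambda x,y,z:onplane(c,190-.5+(x+.5)/3.7,90-.5+(y+.5)/3.7,z)
a=f(292,195,.15);b=f(287,440,.15); d=b-a
print('bow',a.round(4),b.round(4),((a+b)/2).round(4),np.linalg.norm(d),np.degrees(np.arctan2(d[1],d[0])))
P=np.array([f(x,y,.11) for x,y in [(33,310),(540,290),(275,48),(270,542),(100,130),(460,115)]])[:,:2]
A=np.c_[2*P,np.ones(len(P))]; s=np.linalg.lstsq(A,(P**2).sum(1),rcond=None)[0]; print('pan',s[:2],np.sqrt(s[2]+s[:2]@s[:2]))
ct=cam('top')
g=lambda x,y,z:onplane(ct,210-.5+(x+.5)/4.4,150-.5+(y+.5)/4.4,z)
a=g(522,222,.15);b=g(648,185,.15);d=b-a;print('bowtop',((a+b)/2).round(4),np.linalg.norm(d),np.degrees(np.arctan2(d[1],d[0])))
P=np.array([g(x,y,.11) for x,y in [(432,205),(724,215),(575,57),(585,357)]])[:,:2]
A=np.c_[2*P,np.ones(len(P))]; s=np.linalg.lstsq(A,(P**2).sum(1),rcond=None)[0]; print('pantop',s[:2],np.sqrt(s[2]+s[:2]@s[:2]))
im=cv2.imread('pics/top0.png');hsv=cv2.cvtColor(im,cv2.COLOR_BGR2HSV)
m=cv2.inRange(hsv,(5,90,60),(20,255,255)); m[:,:150]=0;m[:,225:]=0;m[:178]=0
n,l,st,ce=cv2.connectedComponentsWithStats(m); i=1+st[1:,4].argmax(); x,y,w,h,_=st[i]
print(st[i]); 
for p in [(x-.5,y+h/2),(x+w-.5,y+h/2),(x+w/2,y-.5),(x+w/2,y+h-.5),(x+w/2-.5,y+h/2-.5)]: print(onplane(ct,*p,.008).round(4))
# tray rim corners top z=.05 ; clip
for n,p,z in [('TL',(132,172),.05),('TR',(328,228),.05),('BR',(288,380),.05),('BL',(82,318),.05),('cliptip near',(195,378),.11),('clipfar',(213,322),.11)]: print(n,g(*p,z).round(4))
E
```

```text
bow [ 0.5053 -0.1538  0.15  ] [ 0.5297 -0.2338  0.15  ] [ 0.5175 -0.1938  0.15  ] 0.0836718209721687 -73.07434950387015
pan [ 0.5205148  -0.20139885] 0.0941258058866306
bowtop [ 0.5157 -0.1983  0.15  ] 0.08110948454633027 -74.00674496716995
pantop [ 0.51896327 -0.20326685] 0.09441811976905785
[ 159  180   54   53 2242]
[0.5011 0.3316 0.008 ]
[0.5002 0.1671 0.008 ]
[0.584  0.2494 0.008 ]
[0.4219 0.2463 0.008 ]
[0.5022 0.2494 0.008 ]
TL [0.5492 0.0827 0.05  ]
TR [ 0.5107 -0.0487  0.05  ]
BR [ 0.4099 -0.0207  0.05  ]
BL [0.4515 0.1158 0.05  ]
cliptip near [0.4114 0.0407 0.11  ]
clipfar [0.4463 0.0293 0.11  ]
```

```bash
python3 - <<'E'
from h import *
goal([.5185,-.200,.131],16.5)
E
```

```text
d cm [-0.84  1.43 18.99] rot [ 0.002 -0.001  0.013]
```

Emit:
{"op": "play_rows", "data": {
  "commands": [
    {"dx":-0.8,"dy":1.4,"dz":4,"rx":0.002,"ry":-0.001,"rz":0.013,"claw":0},
    {"dx":-0.8,"dy":1.4,"dz":9,"rx":0.002,"ry":-0.001,"rz":0.013,"claw":0},
    {"dx":-0.8,"dy":1.4,"dz":13,"rx":0.002,"ry":-0.001,"rz":0.013,"claw":0},
    {"dx":-0.8,"dy":1.4,"dz":16,"rx":0.002,"ry":-0.001,"rz":0.013,"claw":0},
    {"dx":-0.8,"dy":1.4,"dz":17.5,"rx":0.002,"ry":-0.001,"rz":0.013,"claw":0}
  ]
}}

```text
time: 1.7
tool_pos: [0.5155, -0.1992, 0.1414]
tool_rot: [-0.003, 0.599, 0.801, -0.001]
contact_force: [0.3, 0.6, -0.1]
gripper_width: 1.002
```

```bash
python3 - <<'E'
from h import *
goal([.5185,-.200,.131],16.5)
T=toolpose(); np.save('Tw2.npy',T); cv2.imwrite('pics/wrist2.png',grab_frame('wrist'));
E
```

```text
d cm [-0.17  0.27  1.04] rot [-0.005 -0.004 -0.002]
```

View pics/wrist2.png

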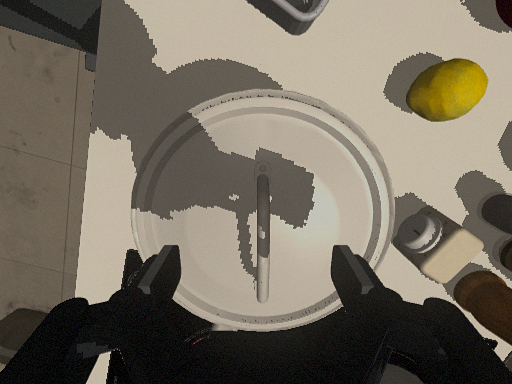

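```bash
python3 - <<'E'
from h import *
T=np.load('Tw2.npy'); c=cam('wrist',T)
for p in [(263,178),(263,298),(263,238)]: print(onplane(c,*p,.1525).round(4))
E
```

```text
[ 0.5058 -0.1543  0.1525]
[ 0.5275 -0.2259  0.1525]
[ 0.5158 -0.1872  0.1525]
```

```bash
python3 - <<'E'
from h import *
goal([.5175,-.195,.131],16.6)
E
```

```text
d cm [0.3  0.34 0.94] rot [-0.006 -0.006 -0.003]
```

Emit:
{"op": "play_rows", "data": {
  "commands": [
    {"dx":0.3,"dy":0.3,"dz":0.9,"rx":-0.005,"ry":-0.005,"rz":0,"claw":0},
    {"dx":0.3,"dy":0.3,"dz":0.9,"rx":-0.005,"ry":-0.005,"rz":0,"claw":0},
    {"dx":0.3,"dy":0.3,"dz":0.9,"rx":-0.005,"ry":-0.005,"rz":0,"claw":1},
    {"dx":0.3,"dy":0.3,"dz":0.9,"rx":-0.005,"ry":-0.005,"rz":0,"claw":1},
    {"dx":0.3,"dy":0.3,"dz":0.9,"rx":-0.005,"ry":-0.005,"rz":0,"claw":1}
  ]
}}

```text
time: 2.25
tool_pos: [0.5179, -0.1956, 0.1328]
tool_rot: [0.001, 0.599, 0.801, -0.0]
contact_force: [0.8, -0.2, -0.8]
gripper_width: 0.515
```

Emit:
{"op": "play_rows", "data": {
  "commands": [
    {"dx":0,"dy":0,"dz":0,"rx":0,"ry":0,"rz":0,"claw":1},
    {"dx":0,"dy":0,"dz":0,"rx":0,"ry":0,"rz":0,"claw":1},
    {"dx":0,"dy":0,"dz":0,"rx":0,"ry":0,"rz":0,"claw":1}
  ]
}}

```text
time: 2.55
tool_pos: [0.5183, -0.1958, 0.1336]
tool_rot: [0.001, 0.599, 0.801, 0.0]
contact_force: [0.4, -0.7, 3.4]
gripper_width: 0.071
```

```bash
python3 - <<'E'
from h import *
s=monitor.state();print(s['gripper_width'],s['contact_force'].round(1),s['tool_pos'])
T=toolpose(); cv2.imwrite('pics/wrist3.png',grab_frame('wrist'));
E
```

```text
0.07122274446870573 [ 0.4 -0.7  3.4] [ 0.51829023 -0.19577101  0.13359342]
```

View pics/wrist3.png

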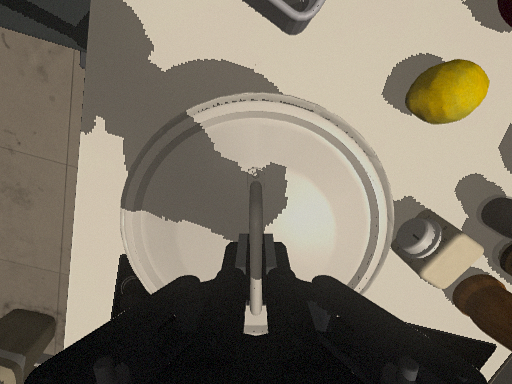

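Emit:
{"op": "play_rows", "data": {
  "commands": [
    {"dx":0,"dy":0,"dz":-0.5,"rx":0,"ry":0,"rz":0,"claw":1},
    {"dx":0,"dy":0,"dz":-1.5,"rx":0,"ry":0,"rz":0,"claw":1},
    {"dx":0,"dy":0,"dz":-3,"rx":0,"ry":0,"rz":0,"claw":1},
    {"dx":0,"dy":0,"dz":-5,"rx":0,"ry":0,"rz":0,"claw":1},
    {"dx":0,"dy":0,"dz":-7,"rx":0,"ry":0,"rz":0,"claw":1}
  ]
}}

```text
time: 3.1
tool_pos: [0.518, -0.1956, 0.205]
tool_rot: [0.001, 0.599, 0.801, 0.0]
contact_force: [-0.2, 0.4, -3.4]
gripper_width: 0.077
```

Emit:
{"op": "play_rows", "data": {
  "commands": [
    {"dx":0,"dy":0,"dz":-2,"rx":0,"ry":0,"rz":0,"claw":1},
    {"dx":0,"dy":0,"dz":-2,"rx":0,"ry":0,"rz":0,"claw":1}
  ]
}}

```text
time: 3.3
tool_pos: [0.5199, -0.1966, 0.2301]
tool_rot: [0.005, 0.599, 0.801, 0.001]
contact_force: [0.9, 0.2, -2.4]
gripper_width: 0.079
```

```bash
python3 - <<'E'
from h import *
s=monitor.state();print(s['gripper_width'],s['contact_force'].round(1),s['ft_torque'].round(2),s['tool_pos'],s['joint_pos'].round(2))
a=grab_frame('wrist');b=grab_frame('side');cv2.imwrite('pics/m4.png',np.hstack([cv2.resize(a,(400,300)),cv2.resize(b[130:290,160:330],(400,300))]))
goal([.502,.25,.21],16.6)
E
```

```text
0.07945499165188075 [ 0.9  0.2 -2.4] [ 0.01 -0.02 -0.02] [ 0.5199441  -0.19658248  0.23012895] [-0.5  -0.12  1.78 -0.    1.47 -0.78]
d cm [43.22 11.03  1.47] rot [ 0.003  0.003 -0.003]
```

View pics/m4.png

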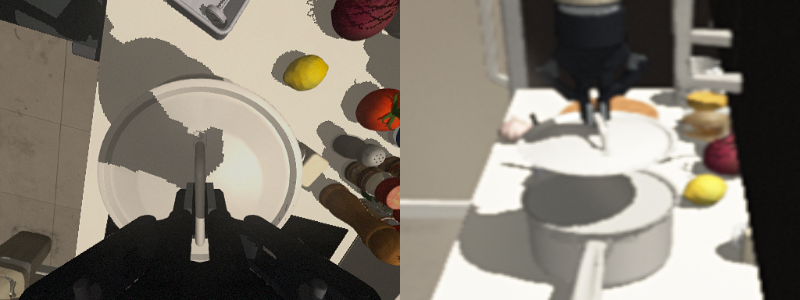

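Emit:
{"op": "play_rows", "data": {
  "commands": [
    {"dx":2,"dy":0.5,"dz":0,"rx":0.003,"ry":0.003,"rz":0,"claw":1},
    {"dx":5.5,"dy":1.4,"dz":0,"rx":0.003,"ry":0.003,"rz":0,"claw":1},
    {"dx":9.5,"dy":2.4,"dz":0,"rx":0.003,"ry":0.003,"rz":0,"claw":1},
    {"dx":13.5,"dy":3.4,"dz":0,"rx":0.003,"ry":0.003,"rz":0,"claw":1},
    {"dx":17.5,"dy":4.4,"dz":0,"rx":0.003,"ry":0.003,"rz":0,"claw":1}
  ]
}}

```text
time: 3.9
tool_pos: [0.5097, -0.0138, 0.2232]
tool_rot: [-0.002, 0.599, 0.801, -0.001]
contact_force: [0.3, -0.2, -3.5]
gripper_width: 0.075
```

```bash
python3 - <<'E'
from h import *
print(monitor.state()['joint_pos'].round(2));goal([.502,.25,.20],16.6)
E
```

```text
[-0.17 -0.22  1.88 -0.    1.48 -0.46]
d cm [25.52  6.7   2.34] rot [-0.003 -0.002 -0.004]
```

Emit:
{"op": "play_rows", "data": {
  "commands": [
    {"dx":4,"dy":1,"dz":0,"rx":0,"ry":0,"rz":0,"claw":1},
    {"dx":8,"dy":2.1,"dz":0,"rx":0,"ry":0,"rz":0,"claw":1},
    {"dx":12,"dy":3.2,"dz":0,"rx":0,"ry":0,"rz":0,"claw":1},
    {"dx":16,"dy":4.2,"dz":0.5,"rx":0,"ry":0,"rz":0,"claw":1},
    {"dx":20,"dy":5.3,"dz":1,"rx":0,"ry":0,"rz":0,"claw":1}
  ]
}}

```text
time: 4.4
tool_pos: [0.5029, 0.1946, 0.2115]
tool_rot: [-0.002, 0.599, 0.801, -0.002]
contact_force: [0.8, 0.2, -2.4]
gripper_width: 0.071
```

```bash
python3 - <<'E'
from h import *
print(monitor.state()['joint_pos'].round(2));goal([.502,.25,.15],16.6)
E
```

```text
[ 0.23 -0.14  1.83  0.    1.45 -0.06]
d cm [5.34 1.51 6.15] rot [-0.005 -0.001 -0.004]
```

Emit:
{"op": "play_rows", "data": {
  "commands": [
    {"dx":2.5,"dy":0.7,"dz":0,"rx":-0.004,"ry":-0.001,"rz":0,"claw":1},
    {"dx":4.3,"dy":1.2,"dz":0.5,"rx":-0.004,"ry":-0.001,"rz":0,"claw":1},
    {"dx":5.3,"dy":1.5,"dz":2,"rx":-0.004,"ry":-0.001,"rz":0,"claw":1},
    {"dx":5.3,"dy":1.5,"dz":4,"rx":-0.004,"ry":-0.001,"rz":0,"claw":1},
    {"dx":5.3,"dy":1.5,"dz":6.1,"rx":-0.004,"ry":-0.001,"rz":0,"claw":1}
  ]
}}

```text
time: 4.9
tool_pos: [0.5012, 0.2493, 0.1479]
tool_rot: [-0.001, 0.599, 0.801, -0.001]
contact_force: [0.5, -0.2, -3.9]
gripper_width: 0.077
```

Emit:
{"op": "play_rows", "data": {
  "commands": [
    {"dx":0,"dy":0,"dz":0,"rx":0,"ry":0,"rz":0,"claw":1},
    {"dx":0,"dy":0,"dz":0,"rx":0,"ry":0,"rz":0,"claw":1}
  ]
}}

```text
time: 5.1
tool_pos: [0.5, 0.2484, 0.1457]
tool_rot: [-0.002, 0.599, 0.8, -0.003]
contact_force: [0.3, -1.1, -3.1]
gripper_width: 0.078
```

```bash
python3 - <<'E'
from h import *
a=grab_frame('wrist');b=grab_frame('side');t=grab_frame('top');cv2.imwrite('pics/m5.png',np.hstack([cv2.resize(t[110:270,130:340],(400,300)),cv2.resize(b[130:290,160:330],(400,300))]))
goal([.502,.25,.038],16.6)
E
```

```text
d cm [ 0.07  0.04 11.1 ] rot [-0.002 -0.    -0.004]
```

View pics/m5.png

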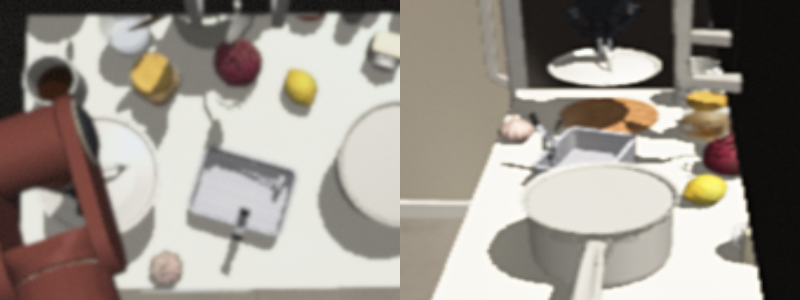

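Emit:
{"op": "play_rows", "data": {
  "commands": [
    {"dx":0.1,"dy":0,"dz":3,"rx":-0.002,"ry":0,"rz":0,"claw":1},
    {"dx":0.1,"dy":0,"dz":6,"rx":-0.002,"ry":0,"rz":0,"claw":1},
    {"dx":0.1,"dy":0,"dz":8.5,"rx":-0.002,"ry":0,"rz":0,"claw":1},
    {"dx":0.1,"dy":0,"dz":9.8,"rx":-0.002,"ry":0,"rz":0,"claw":1},
    {"dx":0.1,"dy":0,"dz":10.1,"rx":-0.002,"ry":0,"rz":0,"claw":1}
  ]
}}

```text
time: 5.75
tool_pos: [0.5011, 0.2499, 0.0471]
tool_rot: [-0.0, 0.599, 0.8, -0.001]
contact_force: [-0.1, -0.5, -3.6]
gripper_width: 0.081
```

Emit:
{"op": "play_rows", "data": {
  "commands": [
    {"dx":0,"dy":0,"dz":0.2,"rx":0,"ry":0,"rz":0,"claw":1},
    {"dx":0,"dy":0,"dz":0.4,"rx":0,"ry":0,"rz":0,"claw":1},
    {"dx":0,"dy":0,"dz":0.6,"rx":0,"ry":0,"rz":0,"claw":1}
  ]
}}

```text
time: 6.05
tool_pos: [0.5022, 0.2502, 0.0426]
tool_rot: [0.0, 0.599, 0.8, 0.001]
contact_force: [-0.5, -1.2, -4.1]
gripper_width: 0.077
```

Emit:
{"op": "play_rows", "data": {
  "commands": [
    {"dx":0,"dy":0,"dz":0.2,"rx":0,"ry":0,"rz":0,"claw":1},
    {"dx":0,"dy":0,"dz":0.4,"rx":0,"ry":0,"rz":0,"claw":1},
    {"dx":0,"dy":0,"dz":0.5,"rx":0,"ry":0,"rz":0,"claw":1}
  ]
}}

```text
time: 6.35
tool_pos: [0.5023, 0.2503, 0.0376]
tool_rot: [0.0, 0.599, 0.801, 0.001]
contact_force: [0.3, 0.2, -2.9]
gripper_width: 0.074
```

Emit:
{"op": "play_rows", "data": {
  "commands": [
    {"dx":0,"dy":0,"dz":0.15,"rx":0,"ry":0,"rz":0,"claw":1},
    {"dx":0,"dy":0,"dz":0.3,"rx":0,"ry":0,"rz":0,"claw":1},
    {"dx":0,"dy":0,"dz":0.3,"rx":0,"ry":0,"rz":0,"claw":1}
  ]
}}

```text
time: 6.65
tool_pos: [0.5024, 0.2504, 0.0358]
tool_rot: [0.0, 0.599, 0.801, 0.0]
contact_force: [-3.3, -1.7, 4.6]
gripper_width: 0.076
```

Emit:
{"op": "play_rows", "data": {
  "commands": [
    {"dx":0,"dy":0,"dz":0,"rx":0,"ry":0,"rz":0,"claw":0.5},
    {"dx":0,"dy":0,"dz":0,"rx":0,"ry":0,"rz":0,"claw":0.3},
    {"dx":0,"dy":0,"dz":0,"rx":0,"ry":0,"rz":0,"claw":0.3},
    {"dx":0,"dy":0,"dz":0,"rx":0,"ry":0,"rz":0,"claw":0.3},
    {"dx":0,"dy":0,"dz":-1,"rx":0,"ry":0,"rz":0,"claw":0.3}
  ]
}}

```text
time: 7.15
tool_pos: [0.5012, 0.2499, 0.0446]
tool_rot: [-0.001, 0.599, 0.801, -0.001]
contact_force: [-0.5, -0.0, 0.5]
gripper_width: 0.704
```

Emit:
{"op": "play_rows", "data": {
  "commands": [
    {"dx":0,"dy":0,"dz":-3,"rx":0,"ry":0,"rz":0,"claw":0.3},
    {"dx":0,"dy":0,"dz":-7,"rx":0,"ry":0,"rz":0,"claw":0.2},
    {"dx":0,"dy":0,"dz":-12,"rx":0,"ry":0,"rz":0,"claw":0},
    {"dx":0,"dy":0,"dz":-17,"rx":0,"ry":0,"rz":0,"claw":0},
    {"dx":0,"dy":0,"dz":-20,"rx":0,"ry":0,"rz":0,"claw":0}
  ]
}}

```text
time: 7.65
tool_pos: [0.503, 0.2506, 0.2507]
tool_rot: [0.002, 0.599, 0.801, 0.002]
contact_force: [0.5, 0.8, 0.6]
gripper_width: 1.001
```

```bash
python3 - <<'E'
from h import *
T=toolpose(); np.save('Tw6.npy',T);print(monitor.state()['joint_pos'].round(2));a=grab_frame('wrist'); cv2.imwrite('pics/wrist6.png',a)
goal([.43,.02,.25],16.6)
E
```

```text
[ 0.33 -0.11  1.74 -0.    1.51  0.04]
d cm [-20.08 -13.71   0.39] rot [ 0.012 -0.    -0.004]
```

View pics/wrist6.png

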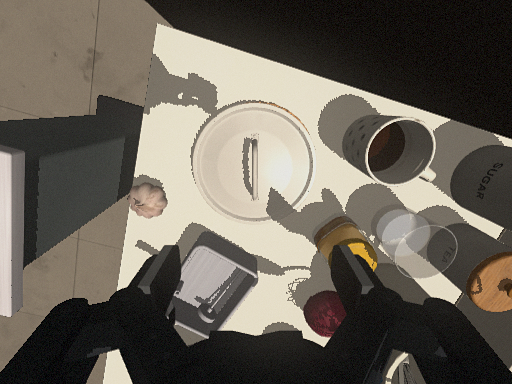

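```bash
python3 - <<'E'
from h import *
goal([.43,.035,.25],-16.5)
E
```

```text
d cm [-18.64 -13.29   0.4 ] rot [ 0.012 -0.004  0.574]
```

Emit:
{"op": "play_rows", "data": {
  "commands": [
    {"dx":-18.6,"dy":-13.3,"dz":0.2,"rx":0,"ry":0,"rz":0.574,"claw":0},
    {"dx":-18.6,"dy":-13.3,"dz":0.2,"rx":0,"ry":0,"rz":0.574,"claw":0},
    {"dx":-18.6,"dy":-13.3,"dz":0.2,"rx":0,"ry":0,"rz":0.574,"claw":0},
    {"dx":-18.6,"dy":-13.3,"dz":0.2,"rx":0,"ry":0,"rz":0.574,"claw":0},
    {"dx":-18.6,"dy":-13.3,"dz":0.2,"rx":0,"ry":0,"rz":0.574,"claw":0}
  ]
}}

```text
time: 8.2
tool_pos: [0.4286, 0.033, 0.2525]
tool_rot: [0.003, 0.803, 0.597, 0.006]
contact_force: [0.4, -0.5, 0.8]
gripper_width: 1.004
```

Emit:
{"op": "play_rows", "data": {
  "commands": [
    {"dx":0,"dy":0,"dz":0,"rx":0,"ry":0,"rz":0,"claw":0}
  ]
}}

```text
time: 8.3
tool_pos: [0.4279, 0.0308, 0.2531]
tool_rot: [0.004, 0.804, 0.595, 0.007]
contact_force: [0.8, 0.7, -0.1]
gripper_width: 1.001
```

```bash
python3 - <<'E'
from h import *
T=toolpose(); np.save('Tw7.npy',T);print(monitor.state()['joint_pos'].round(2),monitor.state()['joint_vel'].round(2));a=grab_frame('wrist'); cv2.imwrite('pics/wrist7.png',a)
goal([.43,.035,.25],-16.5)
b=grab_frame('top');cv2.imwrite('pics/top7.png',b); cv2.imwrite('pics/m7.png',np.hstack([cv2.resize(a[100:292,130:386],(400,300),interpolation=2),cv2.resize(b[110:270,130:343],(400,300),interpolation=2)]))
E
```

```text
[-0.1  -0.47  2.02  0.    1.57  0.19] [ 0.   -0.02  0.01  0.02 -0.    0.03]
d cm [0.35 0.07 0.32] rot [ 0.013 -0.007 -0.008]
```

View pics/m7.png

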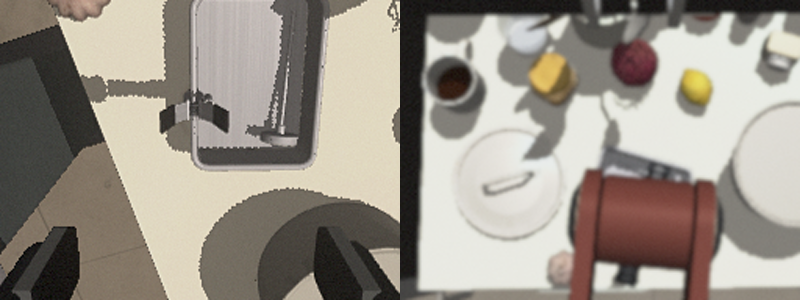

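View pics/wrist7.png

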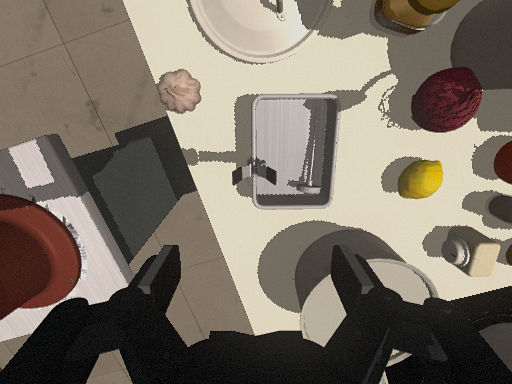

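```bash
python3 - <<'E'
from h import *
im=cv2.imread('pics/wrist7.png'); cv2.imwrite('pics/w7c.png',cv2.resize(im[85:215,215:355],None,fx=4.6,fy=4.6,interpolation=cv2.INTER_CUBIC))
E
```

```text
(no output)
```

View pics/w7c.png

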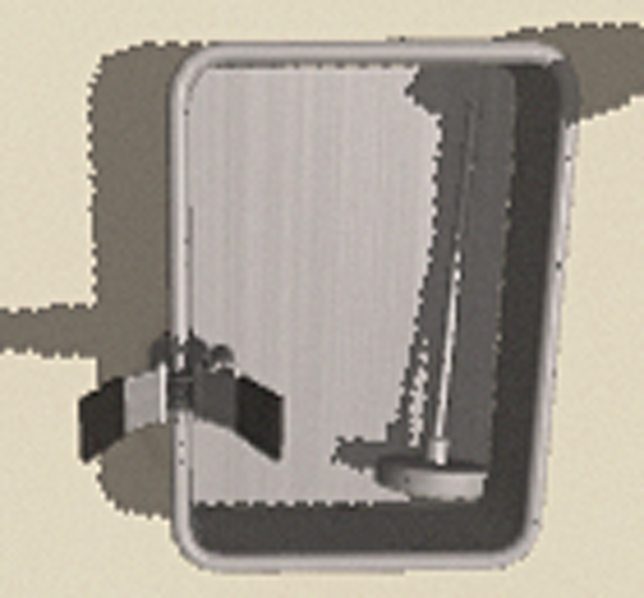

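```bash
python3 - <<'E'
from h import *
T=np.load('Tw7.npy'); c=cam('wrist',T)
f=lambda x,y,z:onplane(c,215-.5+(x+.5)/4.6,85-.5+(y+.5)/4.6,z)
a=f(80,431,.118);b=f(283,430,.118);d=b-a
print('grip',a.round(4),b.round(4),((a+b)/2).round(4),np.linalg.norm(d),np.degrees(np.arctan2(d[1],d[0])))
a=f(180,100,.05);b=f(183,520,.05);d=a-b
print('wall',a.round(4),b.round(4),np.degrees(np.arctan2(d[1],d[0]))-90)
a=f(240,54,.05);b=f(500,54,.05);d=b-a; print('left wall',np.degrees(np.arctan2(d[1],d[0])))
a=f(240,556,.05);b=f(480,563,.05);d=b-a; print('right wall',np.degrees(np.arctan2(d[1],d[0])))
print('hinge', f(180,388,.08))
# top0: grips
ct=cam('top');g=lambda x,y,z:onplane(ct,210-.5+(x+.5)/4.4,150-.5+(y+.5)/4.4,z)
print(g(213,315,.11),g(195,380,.11))
E
```

```text
grip [0.4068 0.0435 0.118 ] [0.4526 0.0295 0.118 ] [0.4297 0.0365 0.118 ] 0.04788338697345141 -16.936799684780848
wall [0.4516 0.1071 0.05  ] [ 0.417  -0.0079  0.05  ] -16.723988354005286
left wall -17.015924392834524
right wall -19.094619648551255
hinge [0.43000849 0.03787377 0.08      ]
[0.45066343 0.02923373 0.11      ] [0.41019271 0.04073647 0.11      ]
```

```bash
python3 - <<'E'
from h import *
goal([.430,.0365,.14],-16.8)
E
```

```text
d cm [ 0.31 -0.12 11.3 ] rot [ 0.013 -0.007 -0.001]
```

Emit:
{"op": "play_rows", "data": {
  "commands": [
    {"dx":0.3,"dy":-0.1,"dz":4,"rx":0.013,"ry":-0.007,"rz":0,"claw":0},
    {"dx":0.3,"dy":-0.1,"dz":8,"rx":0.013,"ry":-0.007,"rz":0,"claw":0},
    {"dx":0.3,"dy":-0.1,"dz":10.5,"rx":0.013,"ry":-0.007,"rz":0,"claw":0},
    {"dx":0.3,"dy":-0.1,"dz":11.3,"rx":0.013,"ry":-0.007,"rz":0,"claw":0},
    {"dx":0.3,"dy":-0.1,"dz":11.3,"rx":0.013,"ry":-0.007,"rz":0,"claw":0}
  ]
}}

```text
time: 8.9
tool_pos: [0.4296, 0.0373, 0.139]
tool_rot: [-0.001, 0.803, 0.597, -0.001]
contact_force: [-0.5, 0.4, 0.3]
gripper_width: 0.999
```

```bash
python3 - <<'E'
from h import *
T=toolpose(); np.save('Tw8.npy',T);a=grab_frame('wrist'); cv2.imwrite('pics/wrist8.png',a)
goal([.430,.0365,.088],-16.8)
E
```

```text
d cm [-0.07 -0.04  5.26] rot [-0.    -0.001  0.001]
```

View pics/wrist8.png

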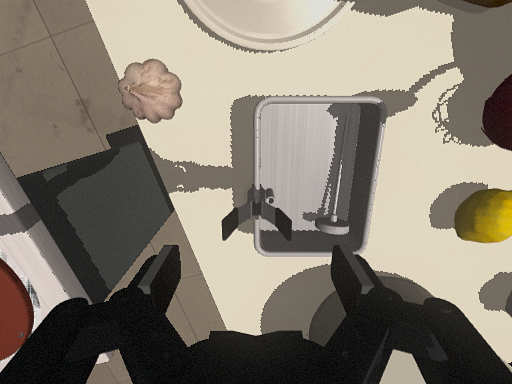

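```bash
python3 - <<'E'
from h import *
T=np.load('Tw8.npy'); c=cam('wrist',T)
print(onplane(c,222,229,.118),onplane(c,291,229,.118),onplane(c,256.5,229,.118))
E
```

```text
[0.40776691 0.04466348 0.118     ] [0.4528169  0.03118994 0.118     ] [0.43030508 0.03792277 0.118     ]
```

Emit:
{"op": "play_rows", "data": {
  "commands": [
    {"dx":0,"dy":0,"dz":2,"rx":0,"ry":0,"rz":0,"claw":0},
    {"dx":0,"dy":0,"dz":3.8,"rx":0,"ry":0,"rz":0,"claw":0},
    {"dx":0,"dy":0,"dz":4.8,"rx":0,"ry":0,"rz":0,"claw":0},
    {"dx":0,"dy":0,"dz":5.1,"rx":0,"ry":0,"rz":0,"claw":0},
    {"dx":0,"dy":0,"dz":5.1,"rx":0,"ry":0,"rz":0,"claw":0}
  ]
}}

```text
time: 9.45
tool_pos: [0.4312, 0.0371, 0.0904]
tool_rot: [0.0, 0.803, 0.597, 0.001]
contact_force: [0.4, -0.0, 1.0]
gripper_width: 0.997
```

```bash
python3 - <<'E'
from h import *
T=toolpose(); np.save('Tw9.npy',T);a=grab_frame('wrist'); b=grab_frame('side');cv2.imwrite('pics/m9.png',np.hstack([cv2.resize(a,(400,300)),cv2.resize(b[170:230,190:270],(400,300),interpolation=2)]))
goal([.430,.037,.088],-16.8)
E
```

```text
d cm [-0.05 -0.15  0.29] rot [ 0.002 -0.001  0.001]
```

View pics/m9.png

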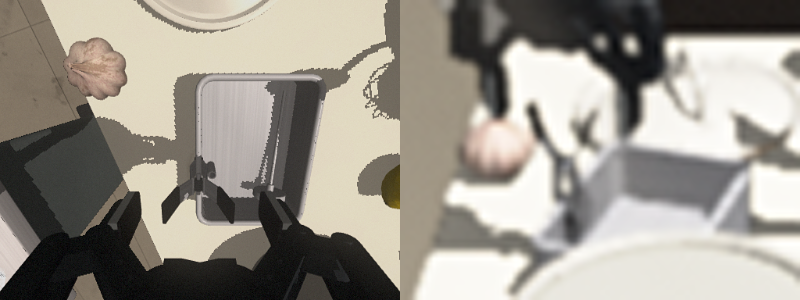

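Emit:
{"op": "play_rows", "data": {
  "commands": [
    {"dx":0,"dy":-0.1,"dz":0.2,"rx":0.002,"ry":0,"rz":0,"claw":0.3},
    {"dx":0,"dy":-0.1,"dz":0.2,"rx":0.002,"ry":0,"rz":0,"claw":0.4},
    {"dx":0,"dy":-0.1,"dz":0.1,"rx":0.002,"ry":0,"rz":0,"claw":0.5},
    {"dx":0,"dy":-0.1,"dz":0,"rx":0.002,"ry":0,"rz":0,"claw":0.6},
    {"dx":0,"dy":-0.1,"dz":-0.1,"rx":0.002,"ry":0,"rz":0,"claw":0.7}
  ]
}}

```text
time: 10.05
tool_pos: [0.4305, 0.0373, 0.0919]
tool_rot: [-0.0, 0.803, 0.596, 0.0]
contact_force: [-0.7, -0.3, -0.2]
gripper_width: 0.305
```

Emit:
{"op": "play_rows", "data": {
  "commands": [
    {"dx":0,"dy":0,"dz":0,"rx":0,"ry":0,"rz":0,"claw":0.85},
    {"dx":0,"dy":0,"dz":0,"rx":0,"ry":0,"rz":0,"claw":1},
    {"dx":0,"dy":0,"dz":0,"rx":0,"ry":0,"rz":0,"claw":1}
  ]
}}

```text
time: 10.35
tool_pos: [0.4305, 0.0373, 0.0919]
tool_rot: [-0.0, 0.803, 0.596, 0.0]
contact_force: [-0.5, -0.4, -0.0]
gripper_width: 0.231
```

```bash
python3 - <<'E'
from h import *
s=monitor.state();print(s['gripper_width'],s['contact_force'].round(1),s['ft_torque'].round(2))
T=toolpose(); np.save('Tw10.npy',T);a=grab_frame('wrist'); b=grab_frame('side');cv2.imwrite('pics/m10.png',np.hstack([cv2.resize(a,(400,300)),cv2.resize(b[170:230,190:270],(400,300),interpolation=2)]))
E
```

```text
0.23109296496884987 [-0.5 -0.4 -0. ] [0.01 0.02 0.04]
```

View pics/m10.png

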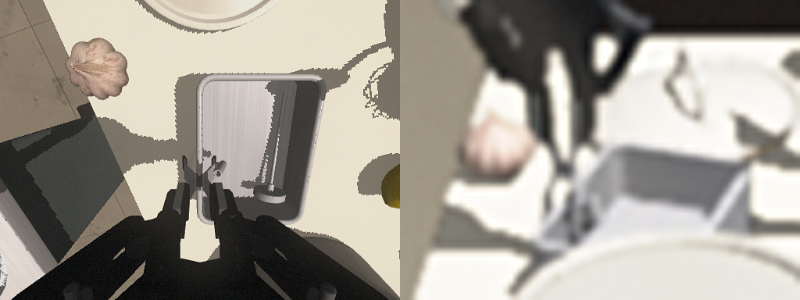

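Emit:
{"op": "play_rows", "data": {
  "commands": [
    {"dx":0,"dy":0,"dz":-0.5,"rx":0,"ry":0,"rz":0,"claw":1},
    {"dx":0,"dy":0,"dz":-1.3,"rx":0,"ry":0,"rz":0,"claw":1},
    {"dx":0,"dy":0,"dz":-2.5,"rx":0,"ry":0,"rz":0,"claw":1},
    {"dx":0,"dy":0,"dz":-4,"rx":0,"ry":0,"rz":0,"claw":1},
    {"dx":0,"dy":0,"dz":-6,"rx":0,"ry":0,"rz":0,"claw":1}
  ]
}}

```text
time: 10.95
tool_pos: [0.4302, 0.0373, 0.1529]
tool_rot: [-0.001, 0.803, 0.596, 0.0]
contact_force: [-0.6, -0.2, -0.3]
gripper_width: 0.229
```

Emit:
{"op": "play_rows", "data": {
  "commands": [
    {"dx":0,"dy":0,"dz":-3,"rx":0,"ry":0,"rz":0,"claw":1},
    {"dx":0,"dy":0,"dz":-6,"rx":0,"ry":0,"rz":0,"claw":1},
    {"dx":0,"dy":0,"dz":-7.5,"rx":0,"ry":0,"rz":0,"claw":1},
    {"dx":0,"dy":0,"dz":-7.5,"rx":0,"ry":0,"rz":0,"claw":1},
    {"dx":0,"dy":0,"dz":-7.5,"rx":0,"ry":0,"rz":0,"claw":1}
  ]
}}

```text
time: 11.45
tool_pos: [0.43, 0.0372, 0.2273]
tool_rot: [-0.001, 0.803, 0.596, -0.0]
contact_force: [-0.5, -0.3, -1.4]
gripper_width: 0.228
```

```bash
python3 - <<'E'
from h import *
s=monitor.state();print(s['gripper_width'],s['contact_force'].round(1),s['tool_pos'])
T=toolpose(); np.save('Tw11.npy',T);a=grab_frame('wrist'); cv2.imwrite('pics/wrist11.png',a);b=grab_frame('side');cv2.imwrite('pics/side11.png',b);cv2.imwrite('pics/m11.png',np.hstack([cv2.resize(a[130:322,120:376],(400,300),interpolation=2),cv2.resize(b[120:240,170:330],(400,300),interpolation=2)]))
E
```

```text
0.2283137460297732 [-0.5 -0.3 -1.4] [0.42997594 0.03723315 0.22731875]
```

View pics/m11.png

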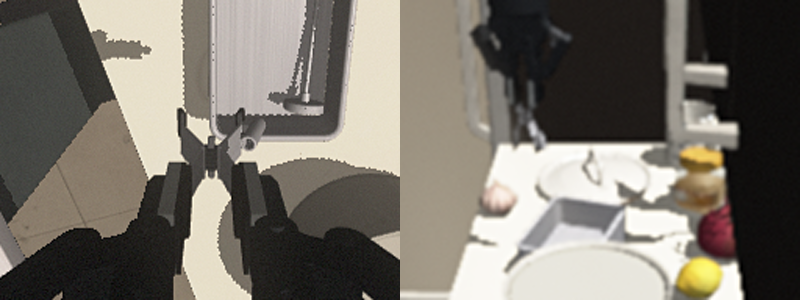

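```bash
python3 - <<'E'
from h import *
im=cv2.imread('pics/wrist11.png'); cv2.imwrite('pics/w11c.png',cv2.resize(im[185:285,195:315],None,fx=6,fy=6,interpolation=cv2.INTER_CUBIC))
im=cv2.imread('pics/side11.png'); cv2.imwrite('pics/s11c.png',cv2.resize(im[130:190,195:275],None,fx=8,fy=8,interpolation=cv2.INTER_CUBIC))
E
```

```text
(no output)
```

View pics/w11c.png

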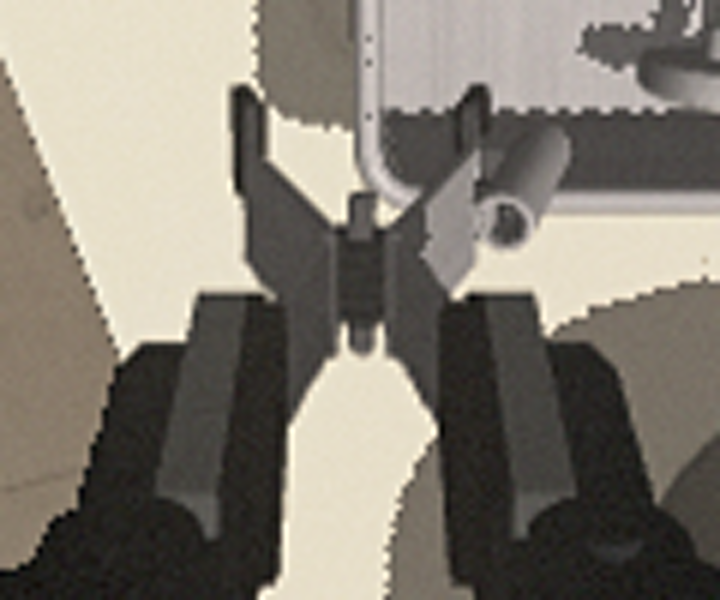

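View pics/s11c.png

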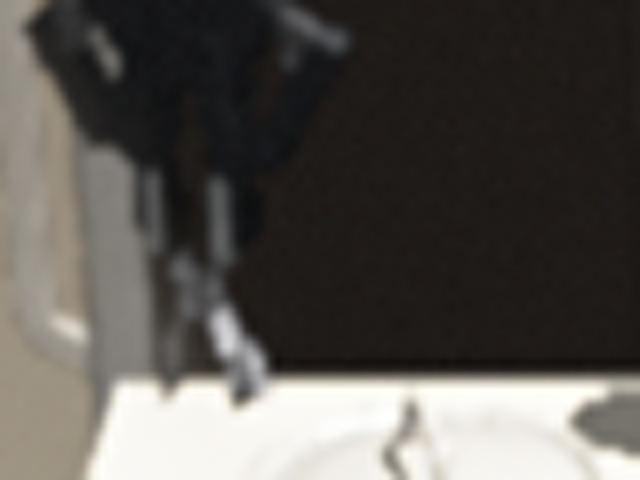

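```bash
python3 - <<'E'
from h import *
from plant import camera_params
p=camera_params('wrist');M=p['tool_from_camera'];K=cam('wrist')[0]
def tr(x,y,X):
    u=195-.5+(x+.5)/6;v=185-.5+(y+.5)/6
    d=M[:3,:3]@np.linalg.inv(K)@[u,v,1];o=M[:3,3];return o+d*(X-o[0])/d[0]
print('hinge mid @x0',tr(361,272,0)*1000)
for X in(.008,-.008): print('pin ends',tr(362,198,.009)*1000,tr(361,348,-.009)*1000)
print('plain far corner x=+8',tr(243,90,.008)*1000,'tubejaw',tr(478,90,.008)*1000)
T=np.load('Tw11.npy');c=cam('side')
for k in (0,.010,.016,.022): print(k,((proj(c,T[:3,3]-[0,0,k])-[195,130])*8).round(), ((proj(c,T[:3,3]-[0,0,k+.044]+T[:3,1]*.015)-[195,130])*8).round(),((proj(c,T[:3,3]-[0,0,k+.044]-T[:3,1]*.015)-[195,130])*8).round())
E
```

```text
hinge mid @x0 [ 0.         -0.62394701 21.19949069]
pin ends [ 9.         -0.50255847 21.61165682] [-9.         -0.6296752  19.85468865]
pin ends [ 9.         -0.50255847 21.61165682] [-9.         -0.6296752  19.85468865]
plain far corner x=+8 [  8.         -16.70944099  59.66056614] tubejaw [ 8.         15.06588942 59.66706795]
0 [191. 246.] [232. 350.] [164. 341.]
0.01 [193. 269.] [233. 373.] [165. 363.]
0.016 [194. 283.] [234. 386.] [166. 377.]
0.022 [194. 297.] [234. 399.] [167. 390.]
```

```bash
python3 - <<'E'
from h import *
goal([.44,-.30,.26],-16.8)
E
```

```text
d cm [-31.98  10.74  -3.46] rot [-0.004 -0.     0.001]
```

Emit:
{"op": "play_rows", "data": {
  "commands": [
    {"dx":-2,"dy":0.7,"dz":-1,"rx":0,"ry":0,"rz":0,"claw":1},
    {"dx":-6,"dy":2,"dz":-2.5,"rx":0,"ry":0,"rz":0,"claw":1},
    {"dx":-10,"dy":3.4,"dz":-3.5,"rx":0,"ry":0,"rz":0,"claw":1},
    {"dx":-14,"dy":4.7,"dz":-3.5,"rx":0,"ry":0,"rz":0,"claw":1},
    {"dx":-18,"dy":6,"dz":-3.5,"rx":0,"ry":0,"rz":0,"claw":1}
  ]
}}

```text
time: 12.05
tool_pos: [0.4343, -0.1538, 0.2592]
tool_rot: [-0.002, 0.803, 0.596, -0.001]
contact_force: [0.4, 0.6, -0.5]
gripper_width: 0.23
```

```bash
python3 - <<'E'
from h import *
goal([.44,-.30,.26],-16.8)
E
```

```text
d cm [-13.83   4.76  -0.11] rot [-0.006 -0.001  0.001]
```

Emit:
{"op": "play_rows", "data": {
  "commands": [
    {"dx":-4,"dy":1.4,"dz":0,"rx":-0.003,"ry":0,"rz":0,"claw":1},
    {"dx":-8,"dy":2.8,"dz":0,"rx":-0.003,"ry":0,"rz":0,"claw":1},
    {"dx":-11.5,"dy":4,"dz":0,"rx":-0.003,"ry":0,"rz":0,"claw":1},
    {"dx":-13.8,"dy":4.8,"dz":0,"rx":-0.003,"ry":0,"rz":0,"claw":1},
    {"dx":-13.8,"dy":4.8,"dz":0,"rx":-0.003,"ry":0,"rz":0,"claw":1}
  ]
}}

```text
time: 12.55
tool_pos: [0.4394, -0.3019, 0.2563]
tool_rot: [-0.003, 0.804, 0.595, -0.001]
contact_force: [0.1, 0.6, -0.3]
gripper_width: 0.234
```

Emit:
{"op": "play_rows", "data": {
  "commands": [
    {"dx":0,"dy":0,"dz":0,"rx":0,"ry":0,"rz":0,"claw":1}
  ]
}}

```text
time: 12.65
tool_pos: [0.4389, -0.3015, 0.2547]
tool_rot: [-0.005, 0.804, 0.595, -0.001]
contact_force: [0.7, -0.4, -0.9]
gripper_width: 0.232
```

```bash
python3 - <<'E'
from h import *
T=toolpose(); np.save('Tw12.npy',T);a=grab_frame('wrist'); cv2.imwrite('pics/wrist12.png',a); print(T.round(3)); t=grab_frame('top');cv2.imwrite('pics/top12.png',t)
E
```

```text
[[ 0.293  0.956 -0.008  0.439]
 [ 0.956 -0.293  0.006 -0.301]
 [ 0.004 -0.009 -1.     0.255]
 [ 0.     0.     0.     1.   ]]
```

View pics/wrist12.png

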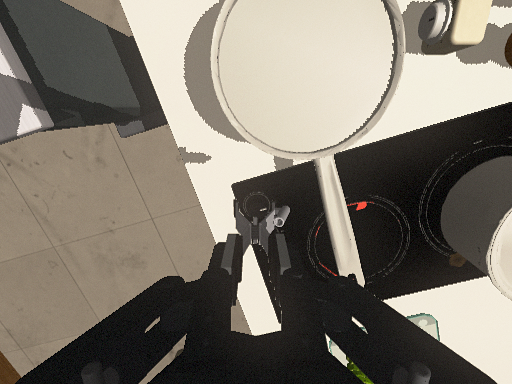

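View pics/top12.png

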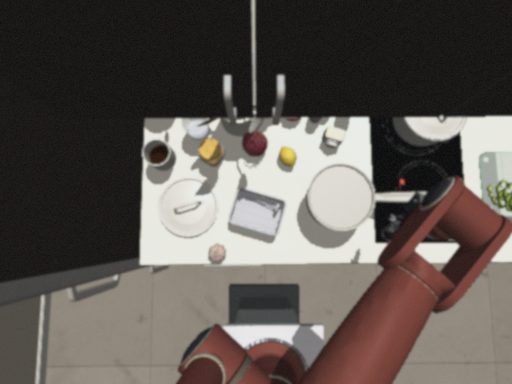

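```bash
python3 - <<'E'
from h import *
im=cv2.imread('pics/wrist12.png'); cv2.imwrite('pics/w12c.png',cv2.resize(im[0:165,200:420],None,fx=3.6,fy=3.6,interpolation=cv2.INTER_CUBIC))
im=cv2.imread('pics/top12.png'); cv2.imwrite('pics/t12c.png',cv2.resize(im[155:240,295:385],None,fx=6,fy=6,interpolation=cv2.INTER_CUBIC))
E
```

```text
(no output)
```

View pics/w12c.png

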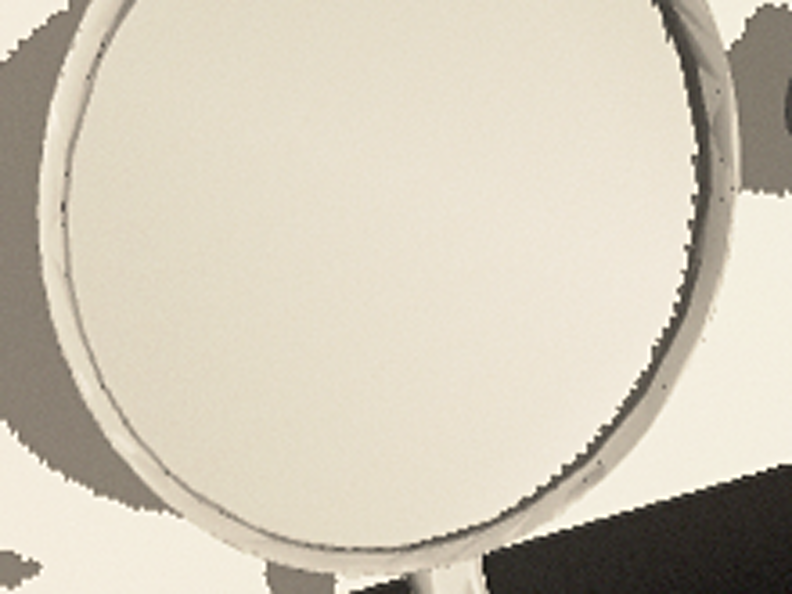

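View pics/t12c.png

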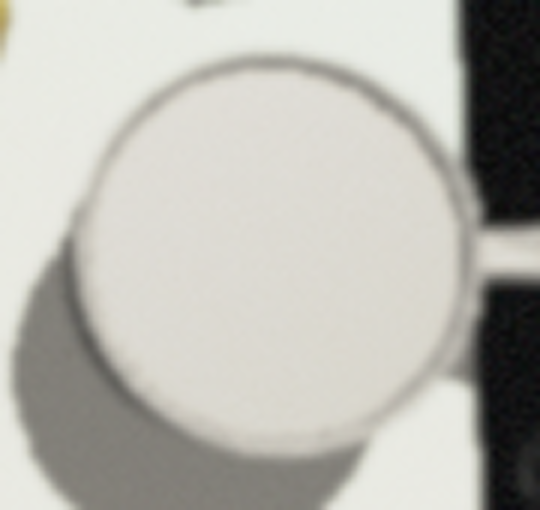

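```bash
python3 - <<'E'
from h import *
def fit(P):
    P=np.array(P)[:,:2];A=np.c_[2*P,np.ones(len(P))]; s=np.linalg.lstsq(A,(P**2).sum(1),rcond=None)[0]; r=np.sqrt(s[2]+s[:2]@s[:2])
    return s[:2].round(4),r.round(4),(np.linalg.norm(P-s[:2],axis=1)-r).round(4)
T=np.load('Tw12.npy'); c=cam('wrist',T)
f=lambda x,y,z:onplane(c,200-.5+(x+.5)/3.6,-.5+(y+.5)/3.6,z)
print(fit([f(x,y,.110) for x,y in [(40,190),(90,390),(182,515),(350,574),(486,553),(738,187),(728,55),(60,70)]]))
ct=cam('top');g=lambda x,y,z:onplane(ct,295-.5+(x+.5)/6,155-.5+(y+.5)/6,z)
print(fit([g(x,y,.110) for x,y in [(68,250),(272,55),(285,458),(478,215),(125,400),(130,118)]]))
E
```

```text
(array([ 0.5208, -0.2018]), np.float64(0.0945), array([ 0.0002, -0.0022,  0.0008,  0.0002,  0.0004, -0.0006,  0.0001,
        0.0009]))
(array([ 0.5156, -0.202 ]), np.float64(0.0958), array([ 0.0013, -0.    , -0.0027,  0.0014,  0.0021, -0.0022]))
```

```bash
python3 - <<'E'
from h import *
goal([.432,-.1755,.205],-16.8)
E
```

```text
d cm [11.77 -4.27  5.05] rot [-0.009 -0.003 -0.002]
```

Emit:
{"op": "play_rows", "data": {
  "commands": [
    {"dx":3,"dy":-1.5,"dz":0,"rx":-0.007,"ry":-0.003,"rz":0,"claw":1},
    {"dx":7,"dy":-3,"dz":0,"rx":-0.007,"ry":-0.003,"rz":0,"claw":1},
    {"dx":10.5,"dy":-4.2,"dz":1,"rx":-0.007,"ry":-0.003,"rz":0,"claw":1},
    {"dx":11.8,"dy":-4.3,"dz":3,"rx":-0.007,"ry":-0.003,"rz":0,"claw":1},
    {"dx":11.8,"dy":-4.3,"dz":4.5,"rx":-0.007,"ry":-0.003,"rz":0,"claw":1}
  ]
}}

```text
time: 13.25
tool_pos: [0.4317, -0.1726, 0.2095]
tool_rot: [-0.001, 0.802, 0.597, -0.0]
contact_force: [-0.3, -1.5, -0.9]
gripper_width: 0.234
```

Emit:
{"op": "play_rows", "data": {
  "commands": [
    {"dx":0,"dy":0,"dz":0,"rx":0,"ry":0,"rz":0,"claw":1},
    {"dx":0,"dy":0,"dz":0,"rx":0,"ry":0,"rz":0,"claw":1}
  ]
}}

```text
time: 13.45
tool_pos: [0.4314, -0.1725, 0.209]
tool_rot: [-0.001, 0.802, 0.597, -0.001]
contact_force: [0.1, -0.4, -0.5]
gripper_width: 0.231
```

```bash
python3 - <<'E'
from h import *
T=toolpose(); np.save('Tw13.npy',T);a=grab_frame('wrist'); cv2.imwrite('pics/wrist13.png',a); print(T.round(3)); t=grab_frame('side');cv2.imwrite('pics/side13.png',t)
goal([.432,-.1755,.165],-16.8)
cv2.imwrite('pics/m13.png',np.hstack([cv2.resize(a[150:300,155:355],(400,300),interpolation=2),cv2.resize(t[165:285,180:340],(400,300),interpolation=2)]))
E
```

```text
[[ 0.287  0.958 -0.003  0.431]
 [ 0.958 -0.287  0.002 -0.173]
 [ 0.001 -0.003 -1.     0.209]
 [ 0.     0.     0.     1.   ]]
d cm [-0.2   0.07  4.53] rot [-0.001 -0.     0.001]
```

View pics/m13.png

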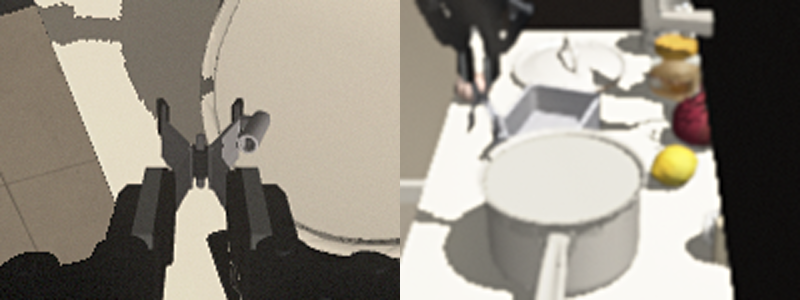

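Emit:
{"op": "play_rows", "data": {
  "commands": [
    {"dx":-0.2,"dy":0.1,"dz":1,"rx":0,"ry":0,"rz":0,"claw":1},
    {"dx":-0.2,"dy":0.1,"dz":2,"rx":0,"ry":0,"rz":0,"claw":1},
    {"dx":-0.2,"dy":0.1,"dz":2.7,"rx":0,"ry":0,"rz":0,"claw":1},
    {"dx":-0.2,"dy":0.1,"dz":2.7,"rx":0,"ry":0,"rz":0,"claw":1}
  ]
}}

```text
time: 13.95
tool_pos: [0.4314, -0.1752, 0.1813]
tool_rot: [-0.002, 0.803, 0.597, -0.001]
contact_force: [-0.6, 0.8, -0.7]
gripper_width: 0.231
```

```bash
python3 - <<'E'
from h import *
T=toolpose(); np.save('Tw14.npy',T);a=grab_frame('wrist'); cv2.imwrite('pics/wrist14.png',a); t=grab_frame('side');cv2.imwrite('pics/side14.png',t)
goal([.432,-.1755,.152],-16.8)
cv2.imwrite('pics/m14.png',np.hstack([cv2.resize(a[140:290,155:355],(400,300),interpolation=2),cv2.resize(t[180:255,190:290],(400,300),interpolation=2)]))
E
```

```text
d cm [-0.   -0.01  3.08] rot [-0.002 -0.     0.001]
```

View pics/m14.png

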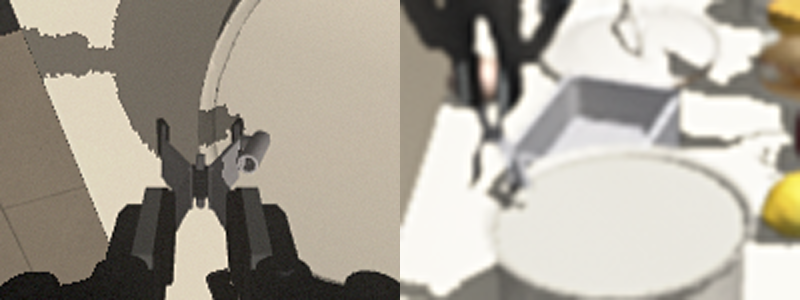

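```bash
python3 - <<'E'
from h import *
im=cv2.imread('pics/wrist14.png'); cv2.imwrite('pics/w14c.png',cv2.resize(im[140:260,215:315],None,fx=5,fy=5,interpolation=cv2.INTER_CUBIC))
T=np.load('Tw14.npy');c=cam('wrist',T)
for x in(-.008,0,.008,.02):
  print(x,[((proj(c,(T@[x,y,T[2,3]-.11,1])[:3])-[215,140])*5).round() for y in (-.004,0,.004)])
E
```

```text
-0.008 [array([180., 361.]), array([203., 361.]), array([226., 361.])]
0 [array([180., 318.]), array([203., 318.]), array([227., 318.])]
0.008 [array([180., 275.]), array([203., 275.]), array([227., 275.])]
0.02 [array([180., 207.]), array([203., 207.]), array([227., 207.])]
```

View pics/w14c.png

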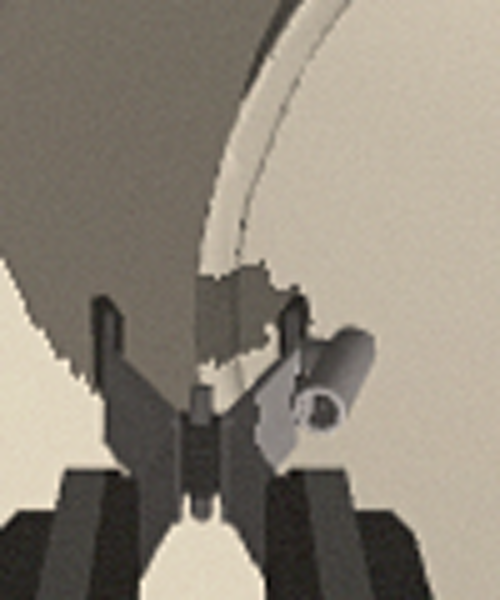

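Emit:
{"op": "play_rows", "data": {
  "commands": [
    {"dx":0,"dy":0.2,"dz":0.6,"rx":0,"ry":0,"rz":0,"claw":1},
    {"dx":0,"dy":0.2,"dz":1.3,"rx":0,"ry":0,"rz":0,"claw":1},
    {"dx":0,"dy":0.2,"dz":2,"rx":0,"ry":0,"rz":0,"claw":1},
    {"dx":0,"dy":0.2,"dz":2.7,"rx":0,"ry":0,"rz":0,"claw":1},
    {"dx":0,"dy":0.2,"dz":3,"rx":0,"ry":0,"rz":0,"claw":1}
  ]
}}

```text
time: 14.55
tool_pos: [0.4334, -0.1757, 0.1515]
tool_rot: [-0.002, 0.803, 0.597, -0.001]
contact_force: [-0.2, 0.1, -0.5]
gripper_width: 0.228
```

Emit:
{"op": "play_rows", "data": {
  "commands": [
    {"dx":0,"dy":0,"dz":0,"rx":0,"ry":0,"rz":0,"claw":1},
    {"dx":0,"dy":0,"dz":0,"rx":0,"ry":0,"rz":0,"claw":1},
    {"dx":0,"dy":0,"dz":0,"rx":0,"ry":0,"rz":0,"claw":1}
  ]
}}

```text
time: 14.85
tool_pos: [0.4336, -0.1758, 0.1518]
tool_rot: [-0.001, 0.803, 0.597, -0.001]
contact_force: [0.3, 0.3, -0.6]
gripper_width: 0.226
```

```bash
python3 - <<'E'
from h import *
s=monitor.state();print(s['contact_force'],s['joint_vel'].round(3),s['gripper_width'])
T=toolpose(s);a=grab_frame('wrist'); t=grab_frame('side');p=grab_frame('top');cv2.imwrite('pics/top15.png',p)
cv2.imwrite('pics/m15.png',np.hstack([cv2.resize(a[140:290,155:355],(400,300),interpolation=2),cv2.resize(t[180:255,190:290],(400,300),interpolation=2)]))
cv2.imwrite('pics/w15c.png',cv2.resize(a[140:260,215:315],None,fx=5,fy=5,interpolation=2))
c=cam('wrist',T)
for x in(0,.008):
  print(x,[((proj(c,(T@[x,y,T[2,3]-.11,1])[:3])-[215,140])*5).round() for y in (-.004,0,.004)])
E
```

```text
[ 0.29652343  0.3253473  -0.61065832] [-0.002 -0.002 -0.002  0.002  0.    -0.   ] 0.22602606706457806
0 [array([177., 388.]), array([203., 388.]), array([230., 388.])]
0.008 [array([177., 339.]), array([203., 339.]), array([230., 339.])]
```

View pics/m15.png

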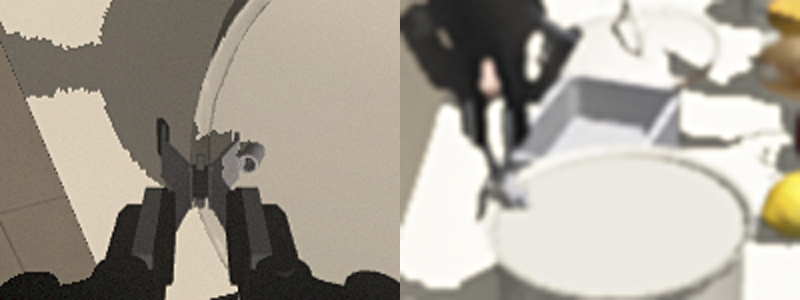

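View pics/w15c.png

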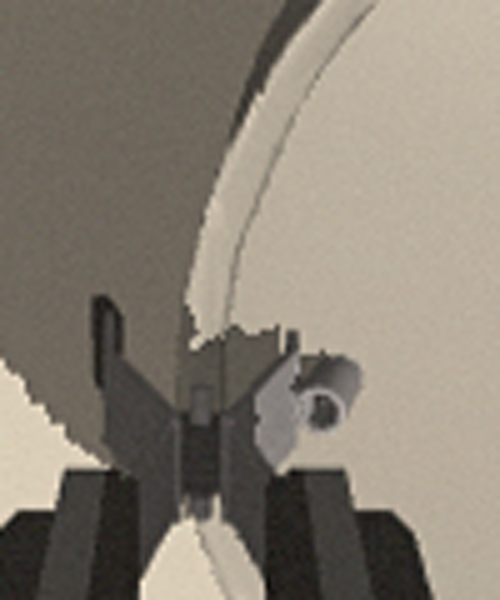

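View pics/top15.png

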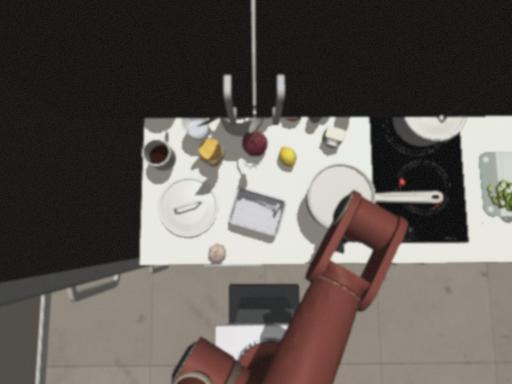

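```bash
python3 - <<'E'
from plant import ticket,monitor
s=monitor.state();print(s['time'],s['tool_pos'],s['contact_force'].round(2),s['gripper_width']);print(ticket.job_done())
E
```

```text
15.0 [ 0.43366778 -0.17581349  0.15186993] [-0.32 -0.22 -0.47] 0.22941422179117557
the job is handed in; nothing more can be done
None
```

The lid is flat and free on the cork mat. The clip is held squeezed wide open over the pan's near rim, tube jaw inside and plain jaw outside. I handed the job in at 15.0 s; it reports no verdict.

**Last checks before handing in**
- **Lid:** the top view shows it on the mat. I let it go only after the force reading showed it resting there.
- **Clip opening:** the gripper reads about 19.5 mm. It reads about 1.5 mm low on the lid's 8 mm bar, so I take this as the 22 mm stop.
- **Clip position:** the wrist camera shows the rim's lip centred between the jaws. By estimate the hinge is about 20 mm above the rim and the jaw ends about 24 mm below it.
- **Forces:** the tool force was about 0.6 N, roughly the clip's own weight, so there is no sign of touching the pan. I saw no motion.
- **Everything else:** the pan, tray and other things look unmoved in the top view.

**Checks that disagreed**
- The top camera put the pan's axis 2 to 5 mm nearer the robot than the wrist camera did. I used the wrist camera's direct view of the rim for the last 2 mm correction.
- In the last wrist picture the pan's inner surface hides the end of the tube jaw. The clip did not shift in the fingers and no force built up, so I took it as a visual effect only. The tube jaw's depth is therefore worked out from the hinge, not seen.

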